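# Load the pot-drying balance bar, side by side

### The job

Finish loading the pivoting drying bar so that it hangs level: it now leans to the robot's left under one small pot. First hang the big pot by its hanger on the pin of the right arm, then the other small pot on the free inner pin of the left arm, feeling for each pin until the hanger's socket is fully down on it and the bar carries the weight before you let go. Work gently: do not let the bar tip more than about 6 degrees either way or press a pot against the rack with more than about 15 N, and leave the pot that already hangs and the other things on the table where they are.

Things in the scene. Friction and masses are not known exactly. Their poses are not given: they have to be found in the camera images.
- stand: fixed dark steel stand (base plate 150 x 120 x 14 mm, 30 mm post) that carries the bar; origin under the post on the table; its y runs along the bar to the left arm, its -x side faces the robot. Pots are brought on from that -x side with the pot's axes parallel to the stand's, the bar passing into the gap of the hanger, then lowered
- bar (a joint): lean of the bar, rad: 0 level, + left arm down, - right arm down; steel bar 24 mm wide, 14 mm thick, on a pivot 153 mm up over the stand's origin, upper face 160 mm up when level; weak levelling spring 3.6 N m/rad, lightly damped, so it yields softly and swings past if a pot is let go before the bar carries its weight: pushing down on a pin moves it about 4.3 mm per N (right), 2 mm per N (left inner)
- seat_right (a point): middle of the slot of the right arm's only pin, on the bar's upper face, 125 mm from the pivot; axes: the bar's, y along it to the left, z up; steel pin 9 mm across, 10 mm tall, upright on the bar; its foot is set in a slot and stands anywhere within 7 mm of this point along the bar (y), unmeasured: find it by eye or by feel; it slides stiffly (3 N)
- seat_left_inner (a point): middle of the slot of the left arm's free inner pin, on the bar's upper face, 85 mm from the pivot; axes: the bar's, y along it to the left, z up; steel pin 9 mm across, 10 mm tall, upright on the bar; its foot is set in a slot and stands anywhere within 7 mm of this point along the bar (y), unmeasured: find it by eye or by feel; it slides stiffly (3 N)
- seat_left_outer (a point): foot of the outer pin of the left arm, 165 mm from the pivot, where a small pot hangs already; an upright pin 9 mm across, 10 mm tall, rises from here; z along the pin
- big: big unglazed pot, 78 mm across, 74 mm tall, about 0.4 kg, standing on the table. On it a C-shaped aluminium hanger: shank 18 x 5 mm, 29 mm off centre on its own -x side, gap 50 mm high open to +x, above it a 28 x 28 x 16 mm block with a blind socket (10.5 mm bore, 13.5 mm deep) opening downward over the pot's axis, and a wooden grip tab on top, 188 mm up in all. Origin: centre of the underside
- big_tab (a point): middle of the big pot's wooden grip tab, 166 mm above its underside; the tab is 14 mm thick along the pot's x, 26 mm wide along y, 44 mm tall
- big_eye (a point): centre of the big pot's socket mouth, facing down, on the pot's axis 128 mm above its underside, 38 mm below the tab's middle
- small: small unglazed pot, 58 mm across, 58 mm tall, about 0.2 kg, standing on the table; same hanger, block, socket and tab as the big pot, 172 mm up in all. Origin: centre of the underside
- small_tab (a point): middle of the standing small pot's wooden grip tab, 150 mm above its underside; the tab is 14 mm thick along the pot's x, 26 mm wide along y, 44 mm tall
- small_eye (a point): centre of the standing small pot's socket mouth, facing down, 112 mm above its underside, 38 mm below the tab's middle
- small_hung: the like small pot (58 mm across, 58 mm tall, about 0.2 kg) that already hangs on the outer left pin; leave it there. Origin: centre of the underside
- small_hung_eye (a point): centre of the hung small pot's socket mouth, resting on the bar
- vase_a: loose unglazed bud vase, 64 mm across, 85 mm tall, no hanger; leave alone; origin under its centre
- vase_b: loose unglazed bud vase, 56 mm across, 70 mm tall, no hanger; leave alone; origin under its centre
- mug: loose glazed mug, 80 mm across, 95 mm tall; leave alone; origin under its centre
- bowl: loose white bowl, 130 mm across, 50 mm tall; leave alone; origin under its centre
- brush: loose glaze brush lying on the table; leave alone; origin under its middle
- rib: loose wooden spatula lying on the table; leave alone; origin under its middle
Things that resemble listed ones, but are neither listed nor needed, are in the scene too. What is shaped like the big but blue is not meant.

How it is judged:
On the way, in this order (a step that is already met when the one before it is completed fails the run):
1. the big pot hangs seated on the right pin, let go, before the small pot is hung (z of big_eye in the frame of seat_right between -0.004 and 0.004 m and x of big_eye in the frame of seat_right between -0.006 and 0.006 m and y of big_eye in the frame of seat_right between -0.012 and 0.012 m and contact force between the fingers and big below 0.1 N and distance between small_eye and seat_left_inner above 0.03 m), for 0.2 s.
2. the small pot hangs seated on the inner left pin, let go (z of small_eye in the frame of seat_left_inner between -0.004 and 0.004 m and x of small_eye in the frame of seat_left_inner between -0.006 and 0.006 m and y of small_eye in the frame of seat_left_inner between -0.012 and 0.012 m and contact force between the fingers and small below 0.1 N), for 0.2 s.
At the end, for the whole second after the job is handed in: big pot fully down on the right pin, small pot on the inner left pin (socket mouth within 4 mm of the bar face, 6 mm across and 12 mm along the bar of the slot middle), third pot still on the outer left pin; bar level within 0.04 rad, pots let go and at rest (z of big_eye in the frame of seat_right between -0.004 and 0.004 m and x of big_eye in the frame of seat_right between -0.006 and 0.006 m and y of big_eye in the frame of seat_right between -0.012 and 0.012 m and z of small_eye in the frame of seat_left_inner between -0.004 and 0.004 m and x of small_eye in the frame of seat_left_inner between -0.006 and 0.006 m and y of small_eye in the frame of seat_left_inner between -0.012 and 0.012 m and distance between small_hung_eye and seat_left_outer below 0.005 m and value of joint bar between -0.04 and 0.04 rad and linear speed of each of big, small below 0.02 m/s); the robot touches nothing.
It fails at once if the bar tips more than 0.12 rad (6.9 degrees) either way (value of joint bar above 0.12 rad or value of joint bar below -0.12 rad).
It fails at once if a pot is pressed or knocked against the rack with more than 20 N (contact force between any of big, small and stand above 20 N).
It fails at once if the pot that already hangs comes off its pin (distance between small_hung_eye and seat_left_outer above 0.008 m).
It fails at once if a bystander is shifted by more than 30 mm (distance of any of vase_a, vase_b, mug, bowl, brush, rib from where it was at the start of the episode above 0.03 m).
It also fails if it takes over 72 s, if anything falls off the work surface, if the arm or the gripper's body presses on something with over 40 N, if the wrist force passes 120 N, or if a joint passes its speed limit or range.

### The arm

A 7-joint arm with a two-finger parallel gripper is mounted at the origin on the work surface. World frame = base frame: x ahead of the robot, y to its left, z up, the work surface at z = 0. Lengths are in m, angles in rad, forces in N, time in s.
With the tool pointing down it reaches from about 0.425 to 0.825 m from the base axis. Payload 3.6 kg.
Tool frame: the origin (TCP) lies at the very end of the fingers, on their centre line; the grasp point (between the pads) lies 19 mm behind it; z points along the fingers, y is the line along which they close (so a half turn about z gives the same grasp; the last joint's range is limited). The gripper opens to 93 mm and grips with 3 to 60 N. Pads are 15 mm wide; open, the fingers measure 128 mm over their backs; the gripper's body (75 mm by 188 mm) begins 65 mm behind the grasp point.
Start: joints at [-1.167, 0.615, -0.013, 1.423, 0.008, 1.103, -0.04], TCP at [0.271, 0.591, 0.219] pointing down, gripper open.
Joint ranges: [-3.12, 3.12], [-0.3, 2.06], [-1.34, 1.32], [0.26, 2.42], [-1.36, 4.5], [0.01, 1.98], [-2.84, 2.84]. Speed limits (rad/s): [2.79, 2.79, 3.14, 3.14, 3.14, 3.14, 3.14].

### API

Orientations are given as [roll, pitch, yaw] about the fixed x, y, z axes, in that order (R = Rz(yaw) Ry(pitch) Rx(roll)).
In Python, from station import bot, optics, job gives the robot as it stands. The module is installed in compiled form; this text tells all that it offers.
- The arm moves only by the shell command python3 -m pendant 'ROWS' [OPENING]. ROWS is JSON, a list of rows, each an object with "delta_pos": the shift along the tool's x, y, z in m, a list of three; "delta_rot": the turn, a rotation vector about the tool's x, y, z in rad, a list of three. In form: [{"delta_pos": [dx, dy, dz], "delta_rot": [wx, wy, wz]}, ...]. A call has 1 to 20 rows; each row shifts and turns the commanded pose from where the row before left it, along the tool's axes as they then stand; what a row does not reach is not made up. A row lasts 1/10 s, in which the tool goes at most 50 mm and 8.59 degrees, less where a joint would pass 70% of its speed; a pose out of reach is approached as far as the arm can. A call with a gripper value outside its range is refused whole. OPENING is the finger opening in m, from 0 to 0.093, set as the call begins (- or left out, the last holds). The fingers move at their own pace and stop on an object; the grip force is fixed at half the most. Time passes only in rows, so rows that do not move let the fingers close. It gives the time, the measured TCP pose, the force, the opening and the grip force at its end, in the units of the state.
- bot.observe(): the state, without advancing time (a new reading comes with each control period).
- optics.camera(name): name is "scene" or "top"; returns a dict with "img" (384x512x3 uint8, red, green, blue), "fx", "fy", "cx", "cy" (pixels), "view" (4x4, takes a point from world to camera coordinates). Camera axes: x right, y up, looking along -z (the intrinsics and any distortion apply to the point x, -y, -z); pixel columns grow to the right and rows downward; lengths in m; the calibration is good to about 2 mm. A picture is of the moment at which its call begins. There is no depth.
- job.job_done(): hands the job in; it is judged then, once.
The state is a dict: "t": time; "qpos": joint angles; "dq": joint speeds; "joint_torque": joint torques, N m; "tool_pos": TCP position; "ee_rot": TCP orientation; "ft_force": force on the tool from outside, world axes, zero at the start; "torque": the same for the moment, N m; "opening": opening from 0.0 (shut) to 1.0 (fully open); "grasp_force": force on a finger pad.
Only numpy, scipy, OpenCV 4.12 (cv2) and the standard library are available. Lean on these libraries where they do the work, as an engineer would, in place of code of your own. Each camera call takes 0.05 s, during which the arm holds its last target. There are 200 camera calls.

## Working session

There is one attempt and no reset: what is moved stays moved. The work goes in short steps, Python scripts to look and compute and a shell command to move; the robot and the scene stay as the last step left them, time stands still between calls to the robot, and variables do not carry over. Pictures are saved under pics/ and viewed, at most 10 in all, crops included, and the job is handed in when it is done.

```bash
mkdir -p pics
cat > h.py <<'E'
import numpy as np,cv2
from station import bot,optics,job
def cam(n): return optics.camera(n)
def proj(c,p):
    q=c["view"]@np.append(p,1.); return np.array([c["cx"]+c["fx"]*q[0]/-q[2], c["cy"]-c["fy"]*q[1]/-q[2]])
def atz(c,u,v,z):
    R=c["view"][:3,:3];t=c["view"][:3,3];o=-R.T@t
    d=R.T@np.array([(u-c["cx"])/c["fx"],-(v-c["cy"])/c["fy"],-1.]); return o+d*(z-o[2])/d[2]
def save(c,f,box=None,s=1):
    im=c["img"][...,::-1]
    if box: im=im[box[1]:box[3],box[0]:box[2]]
    cv2.imwrite("pics/"+f,cv2.resize(im,None,fx=s,fy=s,interpolation=cv2.INTER_CUBIC))
E
python3 - <<'E'
from h import *
print(bot.observe())
for n in("scene","top"):
    c=cam(n);print({k:v for k,v in c.items() if k!="img"});save(c,n+"0.png",s=1.5)
    R=c["view"][:3,:3];print(-R.T@c["view"][:3,3])
E
```

```text
{'t': 0.0, 'qpos': array([-1.16653958,  0.61590659, -0.01258863,  1.42489505,  0.00808881,
        1.10341928, -0.04037876]), 'dq': array([-1.15907823e-03,  4.58324383e-05,  1.78255796e-03,  1.85466409e-03,
       -2.38270117e-04,  9.31012931e-04,  7.56624927e-04]), 'joint_torque': array([ 1.20743675e-04, -4.58943307e+01,  2.09245286e-01, -1.65740114e+01,
       -6.10193610e-02,  2.06312933e-02,  2.46813161e-04]), 'tool_pos': array([0.271082  , 0.58989357, 0.21749075]), 'ee_rot': array([-3.13901484e+00,  4.36582859e-05,  2.71089598e+00]), 'ft_force': array([ 0.38312036, -0.28936832,  0.53756982]), 'torque': array([ 0.00134011, -0.03268706,  0.03983592]), 'grasp_force': 0.0, 'opening': 0.9990605366837696}
{'fx': 421.58188577821625, 'fy': 421.58188577821625, 'cx': 260.3624787509332, 'cy': 190.8089445594687, 'view': array([[-0.82897318,  0.55914284,  0.01275743,  0.39802021],
       [-0.33708934, -0.51770294,  0.78635516,  0.04696945],
       [ 0.44628942,  0.64756694,  0.61764294, -1.75978779],
       [ 0.        ,  0.        ,  0.        ,  1.        ]])}
[1.13115566 0.94134646 1.04490813]
{'fx': 452.89902844821785, 'fy': 452.89902844821785, 'cx': 245.03580488482783, 'cy': 190.75729514880726, 'view': array([[-0.01243735, -0.99977662,  0.01708877, -0.01024672],
       [ 0.9849297 , -0.00930067,  0.17270488, -0.48220698],
       [-0.17250736,  0.01897923,  0.98482536, -1.34696225],
       [ 0.        ,  0.        ,  0.        ,  1.        ]])}
[0.24245163 0.01083502 1.4099772 ]
```

View pics/scene0.png

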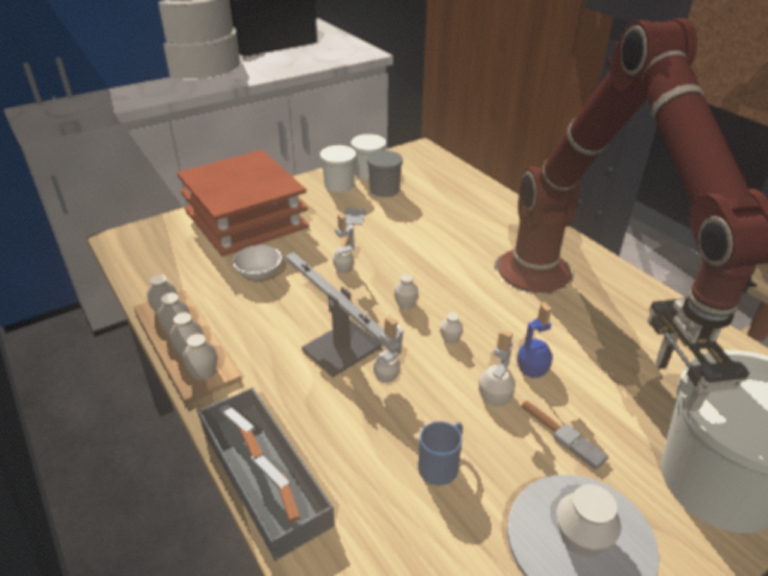

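View pics/top0.png

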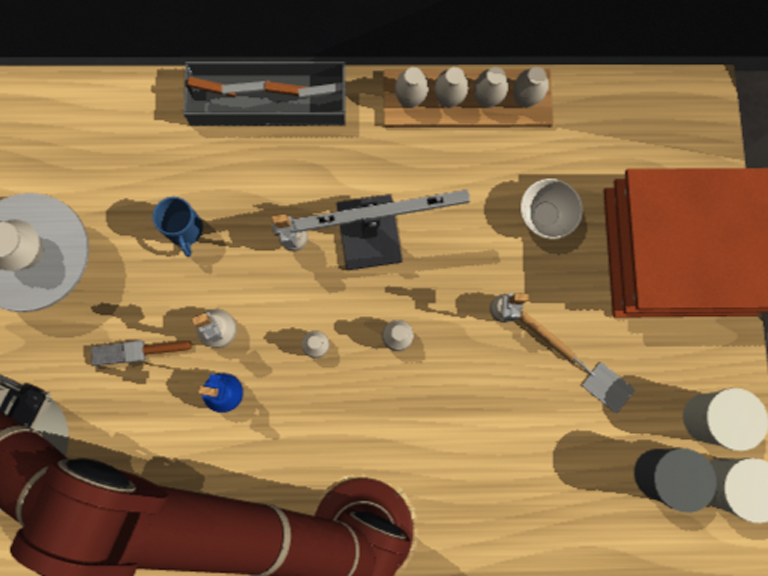

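The scene view shows two candidates for the big pot: a grey one at (497,380) and a blue one at (535,355), which is top (215,328) and (222,392). The grey one fits, because blue is excluded. The standing small pot is at scene (345,250), top (508,305). The hung pot is at scene (390,360). I'll confirm with one enlarged mosaic.

Run:
```python
from h import *
c=cam("top");im=c["img"][...,::-1]
z=lambda b,s:cv2.resize(im[b[1]:b[3],b[0]:b[2]],None,fx=s,fy=s,interpolation=cv2.INTER_CUBIC)
a=z((175,120,333,180),5); b=z((110,200,189,258),5); d=z((310,185,389,243),5)
cv2.imwrite("pics/mos.png",np.vstack([a,np.hstack([b,d])]))
s=cam("scene");im=s["img"][...,::-1]
a=z((180,160,280,260),4); b=z((310,195,385,275),4); d=z((210,130,250,190),5)
can=np.zeros((600,800,3),np.uint8);can[:400,:400]=a;can[:320,400:700]=b;can[300:600,0+420:620]=d
cv2.imwrite("pics/mos2.png",can)
```

```text
(no output)
```

View pics/mos.png

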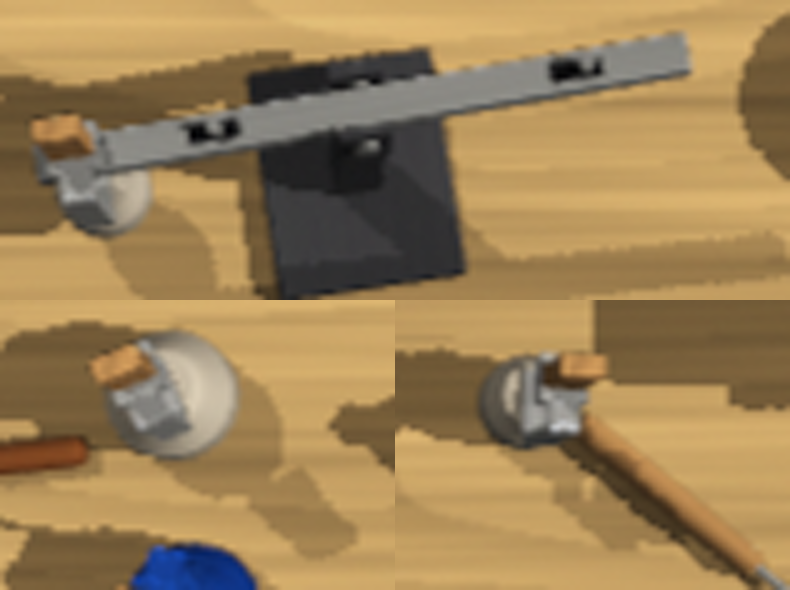

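View pics/mos2.png

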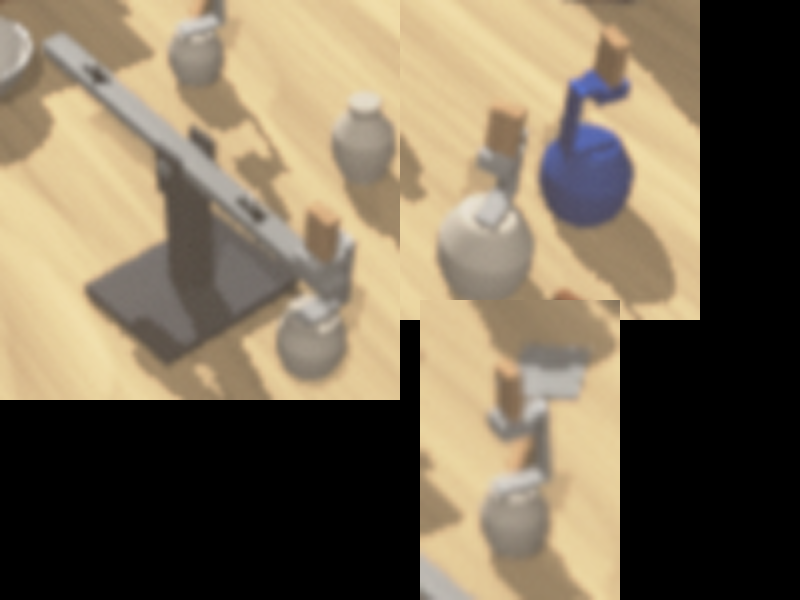

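The mosaic confirms the grey big pot at mosaic (165,390) and the blue decoy below it. The small pot is at (530,400), with the rib's handle close by. The slots are at (577,69) right and (214,131) left-inner. Next I'll fit the stand from picked corners and the tabs from colour in both views.

```bash
cat > fit.py <<'E'
from h import *
from scipy.optimize import least_squares, differential_evolution
def Rz(a): return np.array([[np.cos(a),-np.sin(a),0],[np.sin(a),np.cos(a),0],[0,0,1]])
def Rx(a): return np.array([[1,0,0],[0,np.cos(a),-np.sin(a)],[0,np.sin(a),np.cos(a)]])
def barpt(p,s,z=.007,w=0): # p=x,y,yaw,lean
    return np.array([p[0],p[1],.153])+Rz(p[2])@Rx(-p[3])@np.array([w,s,z])
def tabpts(q,zc):
    return np.array([Rz(q[2])@np.array([a*.007,b*.013,0])+[q[0],q[1],zc+g*.022] for a in(-1,1) for b in(-1,1) for g in(-1,1)])
def tabscore(q,zc,views):
    s=0
    for c,A,k,o in views:
        P=np.array([(proj(c,p)-o+.5)*k-.5 for p in tabpts(q,zc)]).astype(np.float32)
        h=cv2.convexHull(P); m=np.zeros(A.shape,np.uint8); cv2.fillConvexPoly(m,np.round(h*16).astype(np.int32),1,cv2.LINE_8,4)
        d=cv2.dilate(m,np.ones((2*k+1,2*k+1),np.uint8))-m
        if m.sum()<5 or d.sum()<5: return 9
        s+=A[m>0].mean()-A[d>0].mean()
    return -s
def mkview(c,box,k=6):
    im=cv2.resize(c["img"][box[1]:box[3],box[0]:box[2]],None,fx=k,fy=k,interpolation=cv2.INTER_CUBIC)
    f=im.astype(float)/255; A=(f[...,0]-f[...,2])/(f.sum(2)+.1)+0*f[...,0]
    return c,A,k,np.array(box[:2])
E
cat > s1.py <<'E'
from fit import *
T=cam("top");S=cam("scene")
tp=lambda m,o=(175,120),s=5,f=(0,0):(np.array(m)-f+.5)/s-.5+o
base=[((.075,.06),T,tp((249,77))),((.075,-.06),T,tp((431,50))),((-.075,-.06),T,tp((465,272))),((-.075,.06),T,tp((285,297))),
((.075,-.06),S,tp((87,287),(180,160),4)),((.075,.06),S,tp((168,352),(180,160),4)),((-.075,.06),S,tp((300,286),(180,160),4))]
slots=[(-.125,T,tp((577,69))),(.085,T,tp((214,131))),(-.125,S,tp((97,74),(180,160),4)),(.085,S,tp((250,209),(180,160),4))]
def res(p):
    r=[proj(c,np.array([p[0],p[1],.014])+Rz(p[2])@np.array([*b,0]))-m for b,c,m in base]
    r+=[proj(c,barpt(p,s))-m for s,c,m in slots]
    return np.ravel(r)
o=least_squares(res,[.55,.02,.14,.09],loss="soft_l1");print("stand",o.x);print(o.fun.reshape(-1,2).round(1))
np.save("stand.npy",o.x)
for n,zc,tb,sb,g in(("big",.166,(122,200,150,225),(322,212,350,242),tp((122,365),(110,200),5,(0,300))),("small",.150,(335,190,358,208),(218,138,240,160),tp((583,367),(310,185),5,(395,300)))):
    g=atz(T,*g,zc); V=[mkview(T,tb),mkview(S,sb)]
    for h in(0,1):
      e=differential_evolution(tabscore,[(g[0]-.02,g[0]+.02),(g[1]-.02,g[1]+.02),(-1.6+h*.8,.0+h*1.6)],args=(zc,V),seed=1,maxiter=60,popsize=12)
      print(n,e.x,e.fun)
E
python3 s1.py
```

```text
stand [ 0.60600718 -0.02017986  0.13876506  0.08954448]
[[-0.6 -1. ]
 [ 0.  -0.9]
 [ 0.7 -0. ]
 [-1.   0.5]
 [-0.9 -1.4]
 [-0.2  0.9]
 [ 0.2 -2.8]
 [-0.1  0.3]
 [-0.   0. ]
 [ 0.1 -0.4]
 [ 0.7 -0.3]]
big [ 0.39996265  0.29215877 -0.00487895] -0.12057214188325746
big [0.40078751 0.29283346 0.32993941] -0.13906599153931443
small [ 0.43734246 -0.29776985 -0.09146257] -0.13337466229831424
small [ 0.43765261 -0.29792895  0.03757969] -0.13376015146197723
```

```bash
cat > s2.py <<'E'
from fit import *
T=cam("top");S=cam("scene");st=np.load("stand.npy")
def boxp(q,x0,x1,y0,y1,z0,z1): return [Rz(q[2])@np.array([a,b,0])+[q[0],q[1],g] for a in(x0,x1) for b in(y0,y1) for g in(z0,z1)]
def ov(c,box,k,q,h,r):
    im=cv2.resize(c["img"][box[1]:box[3],box[0]:box[2],::-1],None,fx=k,fy=k,interpolation=cv2.INTER_CUBIC)
    px=lambda p:((proj(c,p)-box[:2]+.5)*k-.5)
    if q is not None:
        def hull(P,col): cv2.polylines(im,[cv2.convexHull(np.array([px(p) for p in P]).astype(np.int32))],1,col,1)
        hull(boxp(q,-.007,.007,-.013,.013,h-.044,h),(0,255,0)); hull(boxp(q,-.014,.014,-.014,.014,h-.060,h-.044),(255,255,0))
        hull(boxp(q,-.0315,-.0265,-.009,.009,h-.11,h-.06),(0,0,255))
        cv2.polylines(im,[np.array([px(Rz(t)@[r,0,0]+[q[0],q[1],(h-.110)/2]) for t in np.linspace(0,6.28,40)]).astype(np.int32)],1,(255,0,255),1)
    else:
        for s in(-.125,.085):
            for z,col in((.007,(0,0,255)),(.017,(0,255,0))):
                for d in(-.007,0,.007):
                    cv2.circle(im,tuple(px(barpt(st,s+d,z)).astype(int)),2,col,-1)
    return im
B=(.4008,.2928,.33);M=(.4375,-.2978,0)
can=np.zeros((600,800,3),np.uint8)
def put(im,x,y): can[y:y+im.shape[0],x:x+im.shape[1]]=im
put(ov(T,(125,200,165,235),7,B,.188,.039),0,0); put(ov(S,(312,208,352,272),5,B,.188,.039),285,0)
put(ov(T,(320,188,360,223),7,M,.172,.029),500,0); put(ov(S,(215,135,245,185),6,M,.172,.029),500,250)
put(ov(T,(208,138,228,153),12,None,0,0),0,330); put(ov(T,(280,125,300,140),12,None,0,0),245,330)
cv2.imwrite("pics/ov.png",can)
E
python3 s2.py
```

```text
(no output)
```

View pics/ov.png

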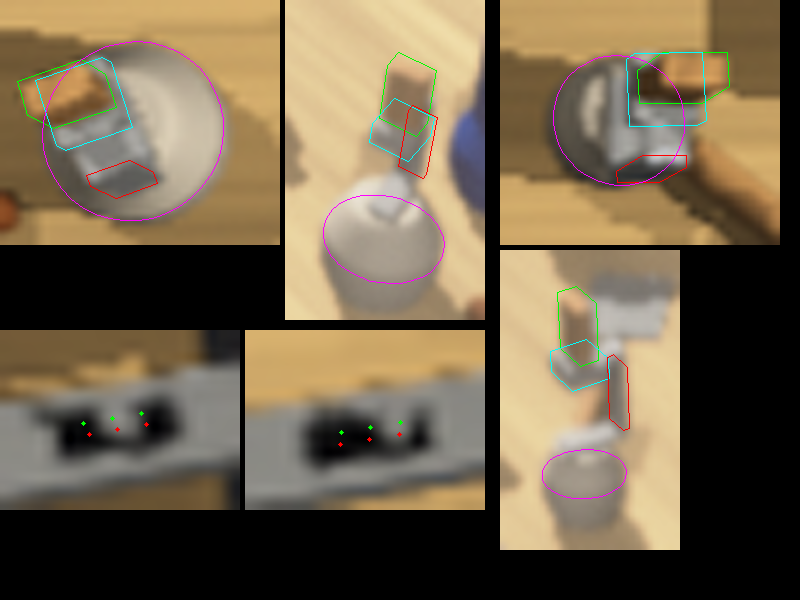

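The overlays match: big at yaw 0.33, small at yaw about 0, both shanks on the robot side. In the slots, the right pin sits about 6.5 mm outward of the slot middle and the left inner pin near its middle. Moving over the big pot now.

```bash
python3 -m pendant '[{"delta_pos":[0,0,-0.04],"delta_rot":[0,0,0]},{"delta_pos":[-0.0302,-0.027,0],"delta_rot":[0,0,0]},{"delta_pos":[-0.0302,-0.027,0],"delta_rot":[0,0,0]},{"delta_pos":[-0.0302,-0.027,0],"delta_rot":[0,0,0]},{"delta_pos":[-0.0302,-0.027,0],"delta_rot":[0,0,0]},{"delta_pos":[-0.0302,-0.027,0],"delta_rot":[0,0,0]},{"delta_pos":[-0.0302,-0.027,0],"delta_rot":[0,0,0]},{"delta_pos":[-0.0302,-0.027,0],"delta_rot":[0,0,0]},{"delta_pos":[-0.0302,-0.027,0],"delta_rot":[0,0,0]},{"delta_pos":[0,0,0],"delta_rot":[0,0,0.135]},{"delta_pos":[0,0,0],"delta_rot":[0,0,0.135]},{"delta_pos":[0,0,0],"delta_rot":[0,0,0.135]},{"delta_pos":[0,0,0],"delta_rot":[0,0,0.135]},{"delta_pos":[0,0,0],"delta_rot":[0,0,0.135]},{"delta_pos":[0,0,0],"delta_rot":[0,0,0.135]},{"delta_pos":[0,0,0],"delta_rot":[0,0,0]},{"delta_pos":[0,0,0],"delta_rot":[0,0,0]}]' 0.045
cat > go.py <<'E'
import sys; from h import *
# usage: go.py x y z yaw -> tool-frame shift and turn from the measured pose
x,y,z,yaw=map(float,sys.argv[1:]); s=bot.observe(); p=s["tool_pos"]; a=s["ee_rot"][2]
d=np.array([x,y,z])-p
print("t",round(s["t"],2),"pos",p.round(4),"rpy",s["ee_rot"].round(4),"F",s["ft_force"].round(2),"open",s["opening"].__round__(3))
print("tool shift now",np.round([d[0]*np.cos(a)+d[1]*np.sin(a), d[0]*np.sin(a)-d[1]*np.cos(a), -d[2]],4),"rotz",round(-(yaw-a+np.pi)%(2*np.pi)-np.pi if 0 else a-yaw,4))
print("shift at target yaw",np.round([d[0]*np.cos(yaw)+d[1]*np.sin(yaw), d[0]*np.sin(yaw)-d[1]*np.cos(yaw), -d[2]],4))
E
python3 go.py .4008 .2928 .147 1.90; python3 -c "
from fit import *
T=cam('top');print(atz(T,138.7,261,.188),atz(T,148,261,.04))"
```

```text
t: 2.1
tool_pos: [0.4007, 0.2935, 0.2587]
ee_rot: [3.142, 0.0, 1.904]
ft_force: [-0.3, -0.1, -1.1]
opening: 0.482
grasp_force: 0.0
t 2.1 pos [0.4007 0.2935 0.2587] rpy [3.1415 0.     1.904 ] F [-0.28 -0.07 -1.09] open 0.482
tool shift now [-8.000e-04 -1.000e-04  1.117e-01] rotz 0.004
shift at target yaw [-8.000e-04 -1.000e-04  1.117e-01]
[0.26972666 0.27216563 0.188     ] [0.27269603 0.27621573 0.04      ]
```

```bash
python3 -m pendant '[{"delta_pos":[-0.0008,0,0.03],"delta_rot":[0,0,0]},{"delta_pos":[0,0,0.03],"delta_rot":[0,0,0]},{"delta_pos":[0,0,0.03],"delta_rot":[0,0,0]},{"delta_pos":[0,0,0.022],"delta_rot":[0,0,0]},{"delta_pos":[0,0,0],"delta_rot":[0,0,0]},{"delta_pos":[0,0,0],"delta_rot":[0,0,0]}]'; python3 -m pendant '[{"delta_pos":[0,0,0],"delta_rot":[0,0,0]},{"delta_pos":[0,0,0],"delta_rot":[0,0,0]},{"delta_pos":[0,0,0],"delta_rot":[0,0,0]},{"delta_pos":[0,0,0],"delta_rot":[0,0,0]},{"delta_pos":[0,0,0],"delta_rot":[0,0,0]},{"delta_pos":[0,0,0],"delta_rot":[0,0,0]}]' 0.005
python3 - <<'E'
from fit import *
st=np.load("stand.npy")
print("right pin foot/top",barpt(st,-.1315),barpt(st,-.1315,.017),"level",barpt([*st[:3],0],-.1315))
print("left inner",barpt(st,.084),barpt([*st[:3],-.047],.084))
E
```

```text
t: 2.75
tool_pos: [0.4011, 0.2927, 0.1464]
ee_rot: [-3.141, 0.0, 1.902]
ft_force: [0.1, 0.2, 0.5]
opening: 0.481
grasp_force: 0.0
t: 3.35
tool_pos: [0.4011, 0.2929, 0.1467]
ee_rot: [3.141, -0.0, 1.901]
ft_force: [-0.6, -0.6, -0.2]
opening: 0.151
grasp_force: 30.0
right pin foot/top [ 0.62403682 -0.14927409  0.17173132] [ 0.62391313 -0.14838843  0.18169126] level [ 0.62419628 -0.15041583  0.16      ]
left inner [0.59434825 0.06329935 0.15246027] [0.59444661 0.06259511 0.16393882]
```

The grip holds at 14 mm opening and 30 N. Lifting and carrying to the staging point on the -x side of the right pin.

```bash
python3 -m pendant '[{"delta_pos":[0,0,-0.01],"delta_rot":[0,0,0]},{"delta_pos":[0,0,-0.025],"delta_rot":[0,0,0]},{"delta_pos":[0,0,-0.025],"delta_rot":[0,0,0]},{"delta_pos":[0,0,-0.025],"delta_rot":[0,0,0]},{"delta_pos":[0,0,-0.025],"delta_rot":[0,0,0.091]},{"delta_pos":[0,0,0],"delta_rot":[0,0,0.1]},{"delta_pos":[-0.015,0.0012,0],"delta_rot":[0,0,0]},{"delta_pos":[-0.03,0.0025,0],"delta_rot":[0,0,0]},{"delta_pos":[-0.033,0.0028,0],"delta_rot":[0,0,0]}]'; python3 -m pendant '[{"delta_pos":[-0.033,0.0028,0],"delta_rot":[0,0,0]},{"delta_pos":[-0.033,0.0028,0],"delta_rot":[0,0,0]},{"delta_pos":[-0.033,0.0028,0],"delta_rot":[0,0,0]},{"delta_pos":[-0.033,0.0028,0],"delta_rot":[0,0,0]},{"delta_pos":[-0.033,0.0028,0],"delta_rot":[0,0,0]},{"delta_pos":[-0.033,0.0028,0],"delta_rot":[0,0,0]},{"delta_pos":[-0.033,0.0028,0],"delta_rot":[0,0,0]},{"delta_pos":[-0.033,0.0028,0],"delta_rot":[0,0,0]},{"delta_pos":[-0.033,0.0028,0],"delta_rot":[0,0,0]},{"delta_pos":[-0.033,0.0028,0],"delta_rot":[0,0,0]},{"delta_pos":[-0.033,0.0028,0],"delta_rot":[0,0,0]},{"delta_pos":[-0.02,0.002,0],"delta_rot":[0,0,0]},{"delta_pos":[-0.007,0.002,0],"delta_rot":[0,0,0]},{"delta_pos":[0,0,0],"delta_rot":[0,0,0]},{"delta_pos":[0,0,0],"delta_rot":[0,0,0]},{"delta_pos":[0,0,0],"delta_rot":[0,0,0]}]'; python3 go.py .505 -.166 .2117 1.7096
```

```text
t: 4.25
tool_pos: [0.4172, 0.2143, 0.2557]
ee_rot: [-3.138, 0.002, 1.714]
ft_force: [0.4, -0.4, -4.3]
opening: 0.148
grasp_force: 30.0
t: 5.85
tool_pos: [0.5065, -0.1631, 0.2564]
ee_rot: [-3.141, -0.002, 1.713]
ft_force: [0.3, 0.1, -3.6]
opening: 0.148
grasp_force: 30.0
t 5.85 pos [ 0.5065 -0.1631  0.2564] rpy [-3.1407e+00 -1.7000e-03  1.7129e+00] F [ 0.28  0.09 -3.58] open 0.148
tool shift now [-0.0026 -0.0019  0.0447] rotz 0.0033
shift at target yaw [-0.0026 -0.0018  0.0447]
```

```bash
python3 -m pendant '[{"delta_pos":[-0.0023,0,0.015],"delta_rot":[0,0,0.003]},{"delta_pos":[0,0,0.015],"delta_rot":[0,0,0]},{"delta_pos":[0,0,0.0147],"delta_rot":[0,0,0]},{"delta_pos":[0,0.01,0],"delta_rot":[0,0,0]},{"delta_pos":[0,0.015,0],"delta_rot":[0,0,0]},{"delta_pos":[0,0.015,0],"delta_rot":[0,0,0]},{"delta_pos":[0,0.015,0],"delta_rot":[0,0,0]},{"delta_pos":[0,0.015,0],"delta_rot":[0,0,0]},{"delta_pos":[0,0.015,0],"delta_rot":[0,0,0]},{"delta_pos":[0,0.015,0],"delta_rot":[0,0,0]},{"delta_pos":[0,0.01,0],"delta_rot":[0,0,0]},{"delta_pos":[0,0.0083,0],"delta_rot":[0,0,0]},{"delta_pos":[0,0,0],"delta_rot":[0,0,0]},{"delta_pos":[0,0,0],"delta_rot":[0,0,0]},{"delta_pos":[0,0,0],"delta_rot":[0,0,0]}]'; python3 go.py .624 -.149 .2117 1.7096
cat > s3.py <<'E'
from fit import *
import sys
T=cam("top");S=cam("scene");st=np.load("stand.npy")
if len(sys.argv)>4: st[3]=float(sys.argv[4])
s=bot.observe();e=s["tool_pos"]-[0,0,float(sys.argv[3])]; yaw=s["ee_rot"][2]-np.pi/2
sl=float(sys.argv[1]); nm=sys.argv[2]
def ov(c,k,w,h):
    ctr=proj(c,e); o=(ctr-[w/2,h/2]).astype(int)
    im=cv2.resize(c["img"][o[1]:o[1]+h,o[0]:o[0]+w,::-1],None,fx=k,fy=k,interpolation=cv2.INTER_CUBIC)
    px=lambda p:np.round((proj(c,p)-o+.5)*k-.5).astype(np.int32)
    blk=[e+Rz(yaw)@np.array([a,b,g]) for a in(-.014,.014) for b in(-.014,.014) for g in(0,.016)]
    cv2.polylines(im,[cv2.convexHull(np.array([px(p) for p in blk]))],1,(255,255,0),1)
    P=np.array([[px(barpt(st,y,.007,w)) for y,w in((-.14,-.012),(-.14,.012),(.18,.012),(.18,-.012))]]); cv2.polylines(im,P,1,(0,0,255),1)
    a,b=px(barpt(st,sl)),px(barpt(st,sl,.017)); cv2.line(im,tuple(map(int,a)),tuple(map(int,b)),(0,255,0),2)
    return im
cv2.imwrite("pics/"+nm,np.hstack([ov(T,8,50,60),ov(S,8,50,60)]))
E
python3 s3.py -.1315 hov1.png .0187
```

```text
t: 7.35
tool_pos: [0.6235, -0.1517, 0.2121]
ee_rot: [-3.141, 0.0, 1.706]
ft_force: [-0.6, 0.1, -3.7]
opening: 0.144
grasp_force: 30.0
t 7.35 pos [ 0.6235 -0.1517  0.2121] rpy [-3.1407e+00  1.0000e-04  1.7060e+00] F [-0.55  0.13 -3.74] open 0.144
tool shift now [0.0027 0.0008 0.0004] rotz -0.0036
shift at target yaw [0.0026 0.0008 0.0004]
```

View pics/hov1.png

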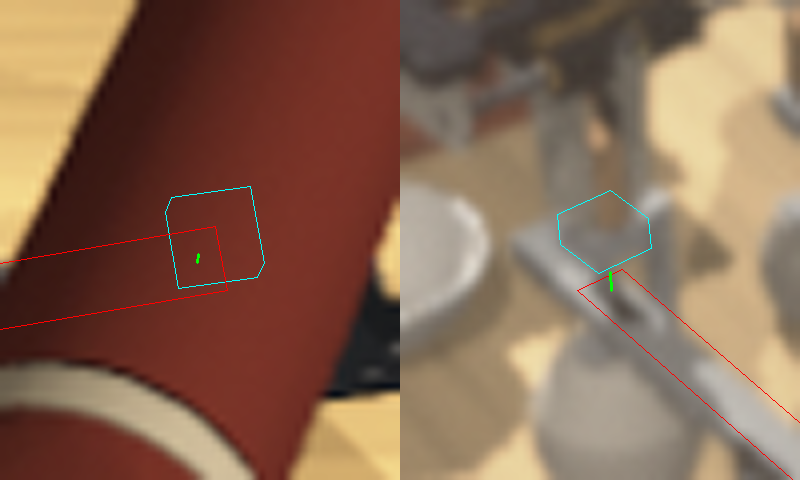

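```bash
cat > lean.py <<'E'
from fit import *
import os
# lean of the bar from the image motion of the hung pot's tab and hanger; mean wrist force
S=cam("scene");st=np.load("stand.npy");k=6
im=cv2.resize(S["img"],None,fx=k,fy=k,interpolation=cv2.INTER_CUBIC)
x0,y0,x1,y1=247,209,273,254
if not os.path.exists("ref.npy"): np.save("ref.npy",im[y0*k:y1*k,x0*k:x1*k])
m=9; r=cv2.matchTemplate(im[(y0-m)*k:(y1+m)*k,(x0-m)*k:(x1+m)*k],np.load("ref.npy"),cv2.TM_CCOEFF_NORMED)
_,v,_,l=cv2.minMaxLoc(r); d=np.array(l)/k-m
f=lambda a:proj(S,barpt([*st[:3],a],.165,.02)); J=(f(st[3]-.05)-f(st[3]+.05))/-.1
L=st[3]+d@J/(J@J)
F=[]
for _ in range(3): F.append(bot.observe()["ft_force"]); cam("top") if _<2 else 0
s=bot.observe();print("t",round(s["t"],2),"lean %.4f"%L,"px",d.round(2),"match %.3f"%v,"F",np.mean(F,0).round(2),"tcp",s["tool_pos"].round(4),"yaw",s["ee_rot"][2].round(4))
E
python3 lean.py; python3 lean.py
python3 -m pendant '[{"delta_pos":[0.0026,0.0008,0.002],"delta_rot":[0,0,-0.0036]},{"delta_pos":[0,0,0.002],"delta_rot":[0,0,0]},{"delta_pos":[0,0,0.002],"delta_rot":[0,0,0]},{"delta_pos":[0,0,0.002],"delta_rot":[0,0,0]},{"delta_pos":[0,0,0.002],"delta_rot":[0,0,0]},{"delta_pos":[0,0,0],"delta_rot":[0,0,0]},{"delta_pos":[0,0,0],"delta_rot":[0,0,0]}]'; python3 lean.py
```

```text
t 7.6 lean 0.0895 px [0. 0.] match 1.000 F [ 0.11  0.27 -3.84] tcp [ 0.624  -0.1514  0.2121] yaw 1.7065
t 7.75 lean 0.0895 px [0. 0.] match 0.999 F [-0.16 -0.11 -4.09] tcp [ 0.6242 -0.1513  0.212 ] yaw 1.7067
t: 8.45
tool_pos: [0.6247, -0.1487, 0.2019]
ee_rot: [-3.141, 0.0, 1.71]
ft_force: [0.9, 0.1, -3.5]
opening: 0.149
grasp_force: 30.0
t 8.6 lean 0.0895 px [0. 0.] match 0.997 F [ 0.2  -0.08 -4.5 ] tcp [ 0.6248 -0.1487  0.2021] yaw 1.7103
```

```bash
python3 -m pendant '[{"delta_pos":[0,-0.0007,0.002],"delta_rot":[0,0,0]},{"delta_pos":[0,0,0.002],"delta_rot":[0,0,0]},{"delta_pos":[0,0,0.001],"delta_rot":[0,0,0]},{"delta_pos":[0,0,0],"delta_rot":[0,0,0]},{"delta_pos":[0,0,0],"delta_rot":[0,0,0]}]'; python3 lean.py
```

```text
t: 9.1
tool_pos: [0.6243, -0.149, 0.1972]
ee_rot: [3.141, 0.001, 1.71]
ft_force: [0.6, -1.5, -2.9]
opening: 0.147
grasp_force: 30.0
t 9.25 lean 0.0731 px [ 0.17 -0.67] match 0.961 F [ 0.85 -0.56 -3.6 ] tcp [ 0.6242 -0.1489  0.1971] yaw 1.7104
```

Contact: the lean dropped 0.016, so the mouth rests on the pin top. I'll search laterally with this light press. A return of the lean to about 0.09 means it has dropped in.

```bash
sed -i 's/range(3)/range(1)/; s/if _<2 else 0/if 0 else 0/' lean.py
python3 -m pendant '[{"delta_pos":[0.001,0,0],"delta_rot":[0,0,0]},{"delta_pos":[0,0,0],"delta_rot":[0,0,0]}]' | head -2;python3 lean.py
python3 -m pendant '[{"delta_pos":[0.001,0,0],"delta_rot":[0,0,0]},{"delta_pos":[0,0,0],"delta_rot":[0,0,0]}]'| head -2;python3 lean.py
```

```text
t: 9.45
tool_pos: [0.6242, -0.1474, 0.197]
t 9.5 lean 0.0772 px [ 0.17 -0.5 ] match 0.966 F [ 1.77 -0.84 -3.92] tcp [ 0.6242 -0.1474  0.197 ] yaw 1.7108
t: 9.7
tool_pos: [0.6241, -0.1472, 0.1972]
t 9.75 lean 0.0772 px [ 0.17 -0.5 ] match 0.966 F [ 1.85 -1.   -3.48] tcp [ 0.6241 -0.1472  0.1972] yaw 1.7102
```

```bash
python3 -m pendant '[{"delta_pos":[0,-0.001,0],"delta_rot":[0,0,0]},{"delta_pos":[0,0,0],"delta_rot":[0,0,0]}]' | head -2;python3 lean.py
python3 -m pendant '[{"delta_pos":[-0.001,0,0],"delta_rot":[0,0,0]},{"delta_pos":[0,0,0],"delta_rot":[0,0,0]}]'| head -2;python3 lean.py
python3 -m pendant '[{"delta_pos":[-0.001,0,0],"delta_rot":[0,0,0]},{"delta_pos":[0,0,0],"delta_rot":[0,0,0]}]'| head -2;python3 lean.py
```

```text
t: 9.95
tool_pos: [0.6239, -0.1472, 0.1975]
t 10.0 lean 0.0772 px [ 0.17 -0.5 ] match 0.970 F [ 4.04 -0.85 -3.18] tcp [ 0.6239 -0.1471  0.1975] yaw 1.7106
t: 10.2
tool_pos: [0.6238, -0.1473, 0.1972]
t 10.25 lean 0.0772 px [ 0.17 -0.5 ] match 0.965 F [ 3.81 -0.39 -2.91] tcp [ 0.6238 -0.1474  0.1972] yaw 1.7109
t: 10.45
tool_pos: [0.6238, -0.1476, 0.1969]
t 10.5 lean 0.0731 px [ 0.17 -0.67] match 0.964 F [ 5.52  1.52 -3.44] tcp [ 0.6237 -0.1476  0.1969] yaw 1.7114
```

Side forces of 4–5 N while the tool barely moves mean the pin is already inside the mouth. I'll relax the side forces and then continue down.

```bash
python3 -m pendant '[{"delta_pos":[0.0005,0.0008,0],"delta_rot":[0,0,0]},{"delta_pos":[0,0.0006,0],"delta_rot":[0,0,0]},{"delta_pos":[0,0,0],"delta_rot":[0,0,0]}]' | head -2;python3 lean.py
python3 -m pendant '[{"delta_pos":[0,0,0.001],"delta_rot":[0,0,0]},{"delta_pos":[0,0,0.001],"delta_rot":[0,0,0]},{"delta_pos":[0,0,0],"delta_rot":[0,0,0]}]'| head -2;python3 lean.py
```

```text
t: 10.8
tool_pos: [0.6239, -0.1476, 0.1966]
t 10.85 lean 0.0731 px [ 0.17 -0.67] match 0.964 F [ 3.3   1.28 -3.92] tcp [ 0.624  -0.1476  0.1966] yaw 1.7107
t: 11.15
tool_pos: [0.624, -0.148, 0.1947]
t 11.2 lean 0.0648 px [ 0.17 -1.  ] match 0.924 F [ 3.2   0.89 -3.39] tcp [ 0.6241 -0.148   0.1947] yaw 1.7104
```

```bash
python3 -m pendant '[{"delta_pos":[0.0005,0.001,0],"delta_rot":[0,0,0]},{"delta_pos":[0,0.001,0],"delta_rot":[0,0,0]},{"delta_pos":[0,0,0],"delta_rot":[0,0,0]}]' | head -2;python3 lean.py
python3 -m pendant '[{"delta_pos":[0,0,0.001],"delta_rot":[0,0,0]},{"delta_pos":[0,0,0.001],"delta_rot":[0,0,0]},{"delta_pos":[0,0,0],"delta_rot":[0,0,0]}]'| head -2;python3 lean.py
```

```text
t: 11.5
tool_pos: [0.6248, -0.1477, 0.1942]
t 11.55 lean 0.0937 px [0.   0.17] match 0.983 F [-0.89  0.38 -4.25] tcp [ 0.6249 -0.1476  0.1943] yaw 1.7099
t: 11.85
tool_pos: [0.6258, -0.1475, 0.1926]
t 11.9 lean 0.0895 px [0. 0.] match 0.978 F [-0.39  0.15 -3.23] tcp [ 0.626  -0.1474  0.1927] yaw 1.7103
```

The lean is back to 0.09 and the side forces are gone: the pin is in the socket. Lowering until the bar takes the weight.

```bash
python3 -m pendant '[{"delta_pos":[0,0,0.0012],"delta_rot":[0,0,0]},{"delta_pos":[0,0,0.0012],"delta_rot":[0,0,0]},{"delta_pos":[0,0,0.0012],"delta_rot":[0,0,0]},{"delta_pos":[0,0,0.0012],"delta_rot":[0,0,0]},{"delta_pos":[0,0,0.0012],"delta_rot":[0,0,0]},{"delta_pos":[0,0,0],"delta_rot":[0,0,0]}]' | head -2;python3 lean.py
```

```text
t: 12.5
tool_pos: [0.6261, -0.1479, 0.1868]
t 12.55 lean 0.0690 px [ 0.17 -0.83] match 0.919 F [-1.   -1.26 -2.23] tcp [ 0.6261 -0.1479  0.1869] yaw 1.7101
```

```bash
python3 -m pendant '[{"delta_pos":[-0.0004,-0.0003,0.0015],"delta_rot":[0,0,0]},{"delta_pos":[-0.0003,-0.0002,0.0015],"delta_rot":[0,0,0]},{"delta_pos":[-0.0002,0,0.0015],"delta_rot":[0,0,0]},{"delta_pos":[-0.0002,0,0.0015],"delta_rot":[0,0,0]},{"delta_pos":[-0.0001,0,0.0015],"delta_rot":[0,0,0]},{"delta_pos":[0,0,0],"delta_rot":[0,0,0]}]' | head -2;python3 lean.py
python3 -m pendant '[{"delta_pos":[-0.0001,0,0.0015],"delta_rot":[0,0,0]},{"delta_pos":[-0.0001,0,0.0015],"delta_rot":[0,0,0]},{"delta_pos":[0,0,0.001],"delta_rot":[0,0,0]},{"delta_pos":[0,0,0],"delta_rot":[0,0,0]},{"delta_pos":[0,0,0],"delta_rot":[0,0,0]}]' | head -2;python3 lean.py
```

```text
t: 13.15
tool_pos: [0.6261, -0.1486, 0.1793]
t 13.2 lean 0.0361 px [ 0.5  -2.17] match 0.766 F [-0.71  0.36 -1.5 ] tcp [ 0.6261 -0.1486  0.1795] yaw 1.7106
t: 13.7
tool_pos: [0.6261, -0.1488, 0.1756]
t 13.75 lean 0.0155 px [ 0.67 -3.  ] match 0.674 F [-0.92  0.12 -0.05] tcp [ 0.6261 -0.1488  0.1756] yaw 1.7105
```

```bash
python3 -m pendant '[{"delta_pos":[0,-0.0005,0.001],"delta_rot":[0,0,0]},{"delta_pos":[0,0,0.001],"delta_rot":[0,0,0]},{"delta_pos":[0,0,0.0005],"delta_rot":[0,0,0]},{"delta_pos":[0,0,0],"delta_rot":[0,0,0]},{"delta_pos":[0,0,0],"delta_rot":[0,0,0]}]' | head -2;python3 lean.py; python3 lean.py
python3 - <<'E'
from h import *
S=cam("scene");save(S,"seat1.png",(190,160,290,260),6)
E
```

```text
t: 14.25
tool_pos: [0.6261, -0.1488, 0.1732]
t 14.3 lean -0.0051 px [ 0.67 -3.83] match 0.598 F [ 1.3  -1.58  1.34] tcp [ 0.626  -0.1489  0.1732] yaw 1.7106
t 14.35 lean -0.0051 px [ 0.67 -3.83] match 0.598 F [ 1.36 -0.78  0.48] tcp [ 0.626  -0.1489  0.1732] yaw 1.7106
```

View pics/seat1.png

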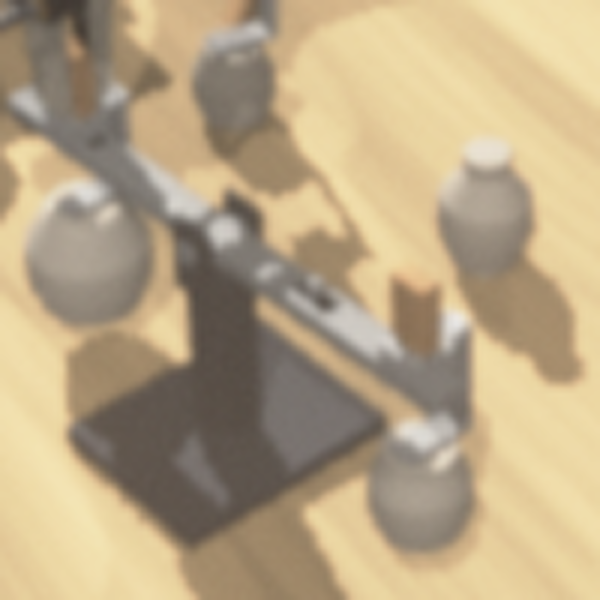

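The picture shows the block down on the bar at (85,100) and the hung pot still in place at (420,420). The wrist force change matches the pot's weight, so I'm letting go.

```bash
python3 -m pendant '[{"delta_pos":[0,0,0],"delta_rot":[0,0,0]},{"delta_pos":[0,0,0],"delta_rot":[0,0,0]},{"delta_pos":[0,0,0],"delta_rot":[0,0,0]},{"delta_pos":[0,0,0],"delta_rot":[0,0,0]},{"delta_pos":[0,0,0],"delta_rot":[0,0,0]},{"delta_pos":[0,0,0],"delta_rot":[0,0,0]}]' 0.045;python3 lean.py; python3 lean.py
python3 - <<'E'
from h import *
S=cam("scene");save(S,"rel1.png",(170,140,290,260),5)
E
```

```text
t: 15.0
tool_pos: [0.6254, -0.1489, 0.1729]
ee_rot: [-3.141, 0.0, 1.71]
ft_force: [-0.2, 0.9, -0.3]
opening: 0.476
grasp_force: 0.0
t 15.05 lean -0.0051 px [ 0.67 -3.83] match 0.596 F [ 0.21 -0.38 -0.66] tcp [ 0.6254 -0.1489  0.1729] yaw 1.7104
t 15.1 lean -0.0051 px [ 0.67 -3.83] match 0.593 F [ 0.24 -0.42 -0.01] tcp [ 0.6255 -0.1489  0.173 ] yaw 1.7106
```

View pics/rel1.png

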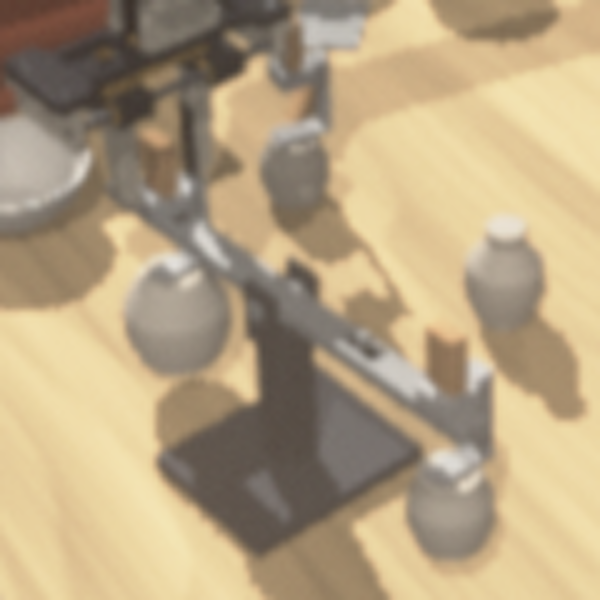

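Released without the bar moving; the big pot hangs on the right pin. Backing off upward and going to the small pot.

```bash
python3 -m pendant '[{"delta_pos":[0,0,-0.01],"delta_rot":[0,0,0]},{"delta_pos":[0,0,-0.025],"delta_rot":[0,0,0]},{"delta_pos":[0,0,-0.03],"delta_rot":[0,0,0]},{"delta_pos":[0,0,-0.025],"delta_rot":[0,0,0]},{"delta_pos":[-0.0152,-0.0259,0],"delta_rot":[0,0,0]},{"delta_pos":[-0.0152,-0.0259,0],"delta_rot":[0,0,0]},{"delta_pos":[-0.0152,-0.0259,0],"delta_rot":[0,0,0]},{"delta_pos":[-0.0152,-0.0259,0],"delta_rot":[0,0,0]},{"delta_pos":[-0.0152,-0.0259,0],"delta_rot":[0,0,0]},{"delta_pos":[-0.0152,-0.0259,0],"delta_rot":[0,0,0]},{"delta_pos":[-0.0152,-0.0259,0],"delta_rot":[0,0,0]},{"delta_pos":[-0.0152,-0.0259,0],"delta_rot":[0,0,0]},{"delta_pos":[0,0,0],"delta_rot":[0,0,0.08]},{"delta_pos":[0,0,0],"delta_rot":[0,0,0.08]},{"delta_pos":[0,0,0],"delta_rot":[0,0,0]},{"delta_pos":[0,0,0],"delta_rot":[0,0,0]}]' ; python3 go.py .4375 -.2978 .131 1.55; python3 lean.py
```

```text
t: 16.75
tool_pos: [0.4375, -0.2981, 0.2635]
ee_rot: [3.141, 0.0, 1.552]
ft_force: [-0.3, 0.1, -0.7]
opening: 0.483
grasp_force: 0.0
t 16.75 pos [ 0.4375 -0.2981  0.2635] rpy [3.1409e+00 4.0000e-04 1.5525e+00] F [-0.34  0.12 -0.66] open 0.483
tool shift now [0.0003 0.     0.1325] rotz 0.0025
shift at target yaw [0.0003 0.     0.1325]
t 16.8 lean -0.0051 px [ 0.83 -3.83] match 0.565 F [-0.58 -0.34 -0.23] tcp [ 0.4375 -0.2981  0.2634] yaw 1.5524
```

```bash
python3 -m pendant '[{"delta_pos":[0.0003,0,0.03],"delta_rot":[0,0,0]},{"delta_pos":[0,0,0.03],"delta_rot":[0,0,0]},{"delta_pos":[0,0,0.03],"delta_rot":[0,0,0]},{"delta_pos":[0,0,0.03],"delta_rot":[0,0,0]},{"delta_pos":[0,0,0.0125],"delta_rot":[0,0,0]},{"delta_pos":[0,0,0],"delta_rot":[0,0,0]},{"delta_pos":[0,0,0],"delta_rot":[0,0,0]}]'|head -2; python3 -m pendant '[{"delta_pos":[0,0,0],"delta_rot":[0,0,0]},{"delta_pos":[0,0,0],"delta_rot":[0,0,0]},{"delta_pos":[0,0,0],"delta_rot":[0,0,0]},{"delta_pos":[0,0,0],"delta_rot":[0,0,0]},{"delta_pos":[0,0,0],"delta_rot":[0,0,0]},{"delta_pos":[0,0,0],"delta_rot":[0,0,0]}]' 0.005
python3 - <<'E'
from fit import *
T=cam("top");st=np.load("stand.npy")
S=cam("scene")
st[3]=-.048
def ov(c,box,k):
    im=cv2.resize(c["img"][box[1]:box[3],box[0]:box[2],::-1],None,fx=k,fy=k,interpolation=cv2.INTER_CUBIC)
    px=lambda p:np.round((proj(c,p)-box[:2]+.5)*k-.5).astype(int)
    for z,col in((.007,(0,0,255)),(.017,(0,255,0))):
        for d in(-.007,0,.007): cv2.circle(im,tuple(map(int,px(barpt(st,.085+d,z)))),2,col,-1)
    for w in(-.012,.012): cv2.line(im,tuple(map(int,px(barpt(st,.05,.007,w)))),tuple(map(int,px(barpt(st,.13,.007,w)))),(255,0,255),1)
    return im
cv2.imwrite("pics/slot2.png",np.hstack([ov(T,(200,130,233,160),12),ov(S,(227,193,260,223),12)]))
E
```

```text
t: 17.5
tool_pos: [0.4378, -0.2983, 0.131]
t: 18.1
tool_pos: [0.4373, -0.2979, 0.1307]
ee_rot: [3.141, 0.0, 1.551]
ft_force: [-0.3, 0.4, 1.8]
opening: 0.144
grasp_force: 29.9
```

View pics/slot2.png

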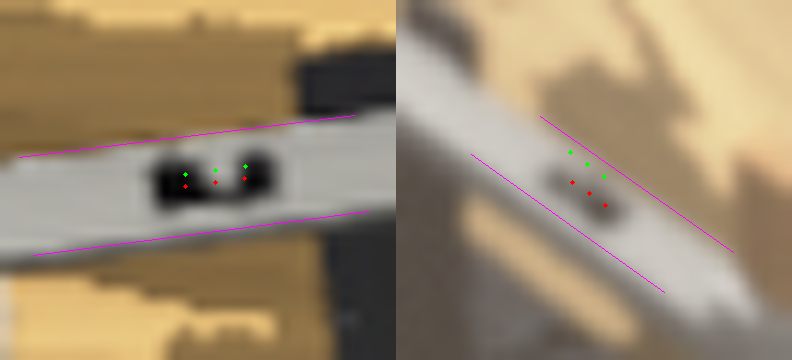

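The top view shows the inner left pin at (218,178), 0.5 mm from the slot middle, and the model bar at lean -0.048 overlays the real one well. The first insertion also showed a +1.5 mm robot/camera offset in x, which I'll apply here. Lifting the small pot.

```bash
python3 -m pendant '[{"delta_pos":[0,0,-0.01],"delta_rot":[0,0,0]},{"delta_pos":[0,0,-0.025],"delta_rot":[0,0,0]},{"delta_pos":[0,0,-0.03],"delta_rot":[0,0,0]},{"delta_pos":[0,0,-0.03],"delta_rot":[0,0,0]},{"delta_pos":[0,0,-0.02],"delta_rot":[0,0,-0.08]},{"delta_pos":[0,0,0],"delta_rot":[0,0,-0.0786]},{"delta_pos":[0.014,0.0036,0],"delta_rot":[0,0,0]},{"delta_pos":[0.028,0.0073,0],"delta_rot":[0,0,0]},{"delta_pos":[0.028,0.0073,0],"delta_rot":[0,0,0]},{"delta_pos":[0.028,0.0073,0],"delta_rot":[0,0,0]},{"delta_pos":[0.028,0.0073,0],"delta_rot":[0,0,0]},{"delta_pos":[0.028,0.0073,0],"delta_rot":[0,0,0]},{"delta_pos":[0.028,0.0073,0],"delta_rot":[0,0,0]}]'|head -2; python3 -m pendant '[{"delta_pos":[0.028,0.0073,0],"delta_rot":[0,0,0]},{"delta_pos":[0.028,0.0073,0],"delta_rot":[0,0,0]},{"delta_pos":[0.028,0.0073,0],"delta_rot":[0,0,0]},{"delta_pos":[0.028,0.0073,0],"delta_rot":[0,0,0]},{"delta_pos":[0.028,0.0073,0],"delta_rot":[0,0,0]},{"delta_pos":[0.014,0.0036,0],"delta_rot":[0,0,0]},{"delta_pos":[0,0,0],"delta_rot":[0,0,0]},{"delta_pos":[0,0,0],"delta_rot":[0,0,0]}]'; python3 go.py .477 .0467 .2057 1.7096;python3 go.py .5959 .0633 .2057 1.7096
```

```text
t: 19.5
tool_pos: [0.4581, -0.1084, 0.2448]
t: 20.3
tool_pos: [0.4766, 0.0469, 0.245]
ee_rot: [-3.14, 0.001, 1.709]
ft_force: [0.5, 0.1, -2.0]
opening: 0.154
grasp_force: 29.9
t 20.3 pos [0.4766 0.0469 0.245 ] rpy [-3.1397e+00  7.0000e-04  1.7088e+00] F [ 0.51  0.11 -1.98] open 0.154
tool shift now [-0.0002  0.0003  0.0393] rotz -0.0008
shift at target yaw [-0.0002  0.0003  0.0393]
t 20.3 pos [0.4766 0.0469 0.245 ] rpy [-3.1397e+00  7.0000e-04  1.7088e+00] F [ 0.51  0.11 -1.98] open 0.154
tool shift now [-1.000e-04  1.204e-01  3.930e-02] rotz -0.0008
shift at target yaw [-0.0002  0.1204  0.0393]
```

```bash
rm ref.npy; python3 -m pendant '[{"delta_pos":[0,0,0.015],"delta_rot":[0,0,-0.0008]},{"delta_pos":[0,0,0.015],"delta_rot":[0,0,0]},{"delta_pos":[0,0,0.0093],"delta_rot":[0,0,0]},{"delta_pos":[0,0.01,0],"delta_rot":[0,0,0]},{"delta_pos":[0,0.015,0],"delta_rot":[0,0,0]},{"delta_pos":[0,0.015,0],"delta_rot":[0,0,0]},{"delta_pos":[0,0.015,0],"delta_rot":[0,0,0]},{"delta_pos":[0,0.015,0],"delta_rot":[0,0,0]},{"delta_pos":[0,0.015,0],"delta_rot":[0,0,0]},{"delta_pos":[0,0.015,0],"delta_rot":[0,0,0]},{"delta_pos":[0,0.012,0],"delta_rot":[0,0,0]},{"delta_pos":[0,0.0084,0],"delta_rot":[0,0,0]},{"delta_pos":[0,0,0],"delta_rot":[0,0,0]},{"delta_pos":[0,0,0],"delta_rot":[0,0,0]},{"delta_pos":[0,0,0],"delta_rot":[0,0,0]}]'|head -2
cat > lean2.py <<'E'
# lean change from the motion of the big pot's body (big pot is not hidden by the arm)
from fit import *
import os
S=cam("scene");st=np.load("stand.npy");st[3]=-.048;k=6
im=cv2.resize(S["img"],None,fx=k,fy=k,interpolation=cv2.INTER_CUBIC)
f=lambda a,s,z:proj(S,barpt([*st[:3],a],s,z))
out=[]
for n,s,z,(w,h) in(("big",-.1315,-.08,(30,34)),("hung",.165,-.08,(20,20))):
    u,v=np.round(f(-.048,s,z)).astype(int);x0,x1,y0,y1=u-w//2,u+w//2,v-h//2,v+h//2
    if not os.path.exists(n+".npy"): np.save(n+".npy",im[y0*k:y1*k,x0*k:x1*k])
    m=7; r=cv2.matchTemplate(im[(y0-m)*k:(y1+m)*k,(x0-m)*k:(x1+m)*k],np.load(n+".npy"),cv2.TM_CCOEFF_NORMED)
    _,q,_,l=cv2.minMaxLoc(r); d=np.array(l)/k-m; J=(f(.02,s,z)-f(-.048,s,z))/.068
    out.append("%s lean %.4f px %s match %.3f"%(n,-.048+d@J/(J@J),d.round(2),q))
o=bot.observe();print("t",round(o["t"],2),out,"F",o["ft_force"].round(2),"tcp",o["tool_pos"].round(4))
E
python3 lean2.py;python3 lean2.py; python3 go.py .5959 .0633 .1947 1.7096
```

```text
t: 21.8
tool_pos: [0.5963, 0.0634, 0.2062]
t 21.85 ['big lean -0.0480 px [0. 0.] match 1.000', 'hung lean -0.0480 px [0. 0.] match 1.000'] F [ 0.44 -0.09 -1.31] tcp [0.5963 0.0635 0.2063]
t 21.9 ['big lean -0.0480 px [0. 0.] match 1.000', 'hung lean -0.0480 px [0. 0.] match 0.999'] F [-0.47  0.78 -1.66] tcp [0.5964 0.0636 0.2063]
t 21.9 pos [0.5964 0.0636 0.2063] rpy [-3.1413e+00 -1.0000e-04  1.7097e+00] F [-0.47  0.78 -1.66] open 0.151
tool shift now [-0.0002 -0.0005  0.0116] rotz 0.0001
shift at target yaw [-0.0002 -0.0005  0.0116]
```

```bash
python3 -m pendant '[{"delta_pos":[-0.0003,-0.0004,0.003],"delta_rot":[0,0,0]},{"delta_pos":[0,0,0.003],"delta_rot":[0,0,0]},{"delta_pos":[0,0,0.003],"delta_rot":[0,0,0]},{"delta_pos":[0,0,0.002],"delta_rot":[0,0,0]},{"delta_pos":[0,0,0],"delta_rot":[0,0,0]}]'|head -2;python3 lean2.py
python3 -m pendant '[{"delta_pos":[0,0,0.0015],"delta_rot":[0,0,0]},{"delta_pos":[0,0,0.0015],"delta_rot":[0,0,0]},{"delta_pos":[0,0,0.001],"delta_rot":[0,0,0]},{"delta_pos":[0,0,0],"delta_rot":[0,0,0]}]'|head -2;python3 lean2.py
```

```text
t: 22.4
tool_pos: [0.5962, 0.0634, 0.1946]
t 22.45 ['big lean -0.0502 px [-0.17  0.17] match 0.957', 'hung lean -0.0480 px [0. 0.] match 0.996'] F [-0.1  -0.49 -1.5 ] tcp [0.5963 0.0633 0.1949]
t: 22.85
tool_pos: [0.5965, 0.0635, 0.1911]
t 22.9 ['big lean -0.0413 px [-0.33 -0.17] match 0.913', 'hung lean -0.0306 px [-0.17  0.5 ] match 0.982'] F [-0.42  0.06 -1.76] tcp [0.5966 0.0634 0.1912]
```

```bash
python3 -m pendant '[{"delta_pos":[0,-0.0008,0],"delta_rot":[0,0,0]},{"delta_pos":[0,0,0],"delta_rot":[0,0,0]}]'|head -2;python3 lean2.py
python3 -m pendant '[{"delta_pos":[0.0008,0,0],"delta_rot":[0,0,0]},{"delta_pos":[0,0,0],"delta_rot":[0,0,0]}]'|head -2;python3 lean2.py
```

```text
t: 23.1
tool_pos: [0.5958, 0.0632, 0.1913]
t 23.15 ['big lean -0.0428 px [-0.17 -0.17] match 0.929', 'hung lean -0.0353 px [-0.17  0.33] match 0.977'] F [ 0.58 -0.61 -1.05] tcp [0.5958 0.0632 0.1913]
t: 23.35
tool_pos: [0.5955, 0.0638, 0.1912]
t 23.4 ['big lean -0.0428 px [-0.17 -0.17] match 0.925', 'hung lean -0.0306 px [-0.17  0.5 ] match 0.972'] F [ 0.12 -0.3  -2.15] tcp [0.5956 0.0638 0.1912]
```

```bash
python3 -m pendant '[{"delta_pos":[0.001,0.0004,0],"delta_rot":[0,0,0]},{"delta_pos":[0,0,0],"delta_rot":[0,0,0]}]'|head -2;python3 lean2.py
python3 -m pendant '[{"delta_pos":[0.001,0,0],"delta_rot":[0,0,0]},{"delta_pos":[0,0,0],"delta_rot":[0,0,0]}]'|head -2;python3 lean2.py
```

```text
t: 23.6
tool_pos: [0.5958, 0.0651, 0.1911]
t 23.65 ['big lean -0.0428 px [-0.17 -0.17] match 0.918', 'hung lean -0.0306 px [-0.17  0.5 ] match 0.970'] F [-0.55 -0.8  -1.99] tcp [0.5958 0.0651 0.1911]
t: 23.85
tool_pos: [0.5957, 0.0662, 0.1911]
t 23.9 ['big lean -0.0428 px [-0.17 -0.17] match 0.922', 'hung lean -0.0306 px [-0.17  0.5 ] match 0.966'] F [-0.79 -0.54 -1.8 ] tcp [0.5957 0.0662 0.1911]
```

```bash
python3 -m pendant '[{"delta_pos":[0,0.001,0],"delta_rot":[0,0,0]},{"delta_pos":[0,0,0],"delta_rot":[0,0,0]}]'|head -2;python3 lean2.py
python3 -m pendant '[{"delta_pos":[-0.001,0,0],"delta_rot":[0,0,0]},{"delta_pos":[0,0,0],"delta_rot":[0,0,0]}]'|head -2;python3 lean2.py
python3 -m pendant '[{"delta_pos":[-0.001,0,0],"delta_rot":[0,0,0]},{"delta_pos":[0,0,0],"delta_rot":[0,0,0]}]'|head -2;python3 lean2.py
```

```text
t: 24.1
tool_pos: [0.5965, 0.0664, 0.1911]
t 24.15 ['big lean -0.0413 px [-0.33 -0.17] match 0.908', 'hung lean -0.0306 px [-0.17  0.5 ] match 0.971'] F [-0.03  0.3  -1.44] tcp [0.5965 0.0664 0.1911]
t: 24.35
tool_pos: [0.5969, 0.0653, 0.1912]
t 24.4 ['big lean -0.0413 px [-0.33 -0.17] match 0.909', 'hung lean -0.0259 px [-0.17  0.67] match 0.980'] F [-0.73  0.26 -0.47] tcp [0.5969 0.0653 0.1912]
t: 24.6
tool_pos: [0.5971, 0.0641, 0.1912]
t 24.65 ['big lean -0.0413 px [-0.33 -0.17] match 0.909', 'hung lean -0.0306 px [-0.17  0.5 ] match 0.986'] F [-0.37 -0.72 -0.22] tcp [0.5971 0.0641 0.1912]
```

```bash
python3 -m pendant '[{"delta_pos":[-0.001,0,0],"delta_rot":[0,0,0]},{"delta_pos":[0,0,0],"delta_rot":[0,0,0]}]'|head -2;python3 lean2.py
python3 -m pendant '[{"delta_pos":[-0.001,0,0],"delta_rot":[0,0,0]},{"delta_pos":[0,0,0],"delta_rot":[0,0,0]}]'|head -2;python3 lean2.py
python3 -m pendant '[{"delta_pos":[-0.001,-0.0003,0],"delta_rot":[0,0,0]},{"delta_pos":[0,0,0],"delta_rot":[0,0,0]}]'|head -2;python3 lean2.py
```

```text
t: 24.85
tool_pos: [0.5972, 0.063, 0.1912]
t 24.9 ['big lean -0.0413 px [-0.33 -0.17] match 0.904', 'hung lean -0.0306 px [-0.17  0.5 ] match 0.986'] F [ 0.99  0.88 -1.09] tcp [0.5972 0.063  0.1912]
t: 25.1
tool_pos: [0.5973, 0.0621, 0.1912]
t 25.15 ['big lean -0.0413 px [-0.33 -0.17] match 0.903', 'hung lean -0.0306 px [-0.17  0.5 ] match 0.983'] F [-0.26 -0.01 -0.16] tcp [0.5973 0.0621 0.1912]
t: 25.35
tool_pos: [0.5971, 0.061, 0.1912]
t 25.4 ['big lean -0.0413 px [-0.33 -0.17] match 0.905', 'hung lean -0.0306 px [-0.17  0.5 ] match 0.983'] F [ 0.01  1.03 -0.3 ] tcp [0.5971 0.061  0.1912]
```

```bash
python3 -m pendant '[{"delta_pos":[0,-0.0012,0],"delta_rot":[0,0,0]},{"delta_pos":[0,0,0],"delta_rot":[0,0,0]}]'|head -2;python3 lean2.py
python3 -m pendant '[{"delta_pos":[0.001,-0.0002,0],"delta_rot":[0,0,0]},{"delta_pos":[0,0,0],"delta_rot":[0,0,0]}]'|head -2;python3 lean2.py
python3 -m pendant '[{"delta_pos":[0.0005,-0.0009,0],"delta_rot":[0,0,0]},{"delta_pos":[0,0,0],"delta_rot":[0,0,0]}]'|head -2;python3 lean2.py
```

```text
t: 25.6
tool_pos: [0.5958, 0.0606, 0.1911]
t 25.65 ['big lean -0.0428 px [-0.17 -0.17] match 0.922', 'hung lean -0.0306 px [-0.17  0.5 ] match 0.979'] F [ 0.69 -0.87 -0.78] tcp [0.5958 0.0607 0.1911]
t: 25.85
tool_pos: [0.5951, 0.0621, 0.1909]
t 25.9 ['big lean -0.0502 px [-0.17  0.17] match 0.942', 'hung lean -0.0513 px [0.17 0.  ] match 0.987'] F [-0.1   0.16 -0.83] tcp [0.5952 0.0621 0.1909]
t: 26.1
tool_pos: [0.5946, 0.062, 0.191]
t 26.15 ['big lean -0.0554 px [0.   0.33] match 0.950', 'hung lean -0.0560 px [ 0.17 -0.17] match 0.976'] F [ 1.08 -0.71 -2.8 ] tcp [0.5946 0.062  0.1911]
```

The lean returned to -0.05 and side motion is now blocked, so the pin is in the small pot's socket. Relaxing the side load and lowering.

```bash
python3 -m pendant '[{"delta_pos":[-0.0003,0.0006,0.001],"delta_rot":[0,0,0]},{"delta_pos":[0,0,0.0012],"delta_rot":[0,0,0]},{"delta_pos":[0,0,0.0012],"delta_rot":[0,0,0]},{"delta_pos":[0,0,0.0012],"delta_rot":[0,0,0]},{"delta_pos":[0,0,0],"delta_rot":[0,0,0]}]'|head -2;python3 lean2.py
python3 -m pendant '[{"delta_pos":[0,0,0.0012],"delta_rot":[0,0,0]},{"delta_pos":[0,0,0.0012],"delta_rot":[0,0,0]},{"delta_pos":[0,0,0.0012],"delta_rot":[0,0,0]},{"delta_pos":[0,0,0],"delta_rot":[0,0,0]}]'|head -2;python3 lean2.py
```

```text
t: 26.65
tool_pos: [0.595, 0.0622, 0.1863]
t 26.7 ['big lean -0.0502 px [-0.17  0.17] match 0.907', 'hung lean -0.0433 px [0.   0.17] match 0.983'] F [-0.09  0.74 -1.85] tcp [0.5951 0.0622 0.1864]
t: 27.1
tool_pos: [0.5951, 0.0622, 0.1827]
t 27.15 ['big lean -0.0450 px [-0.33  0.  ] match 0.860', 'hung lean -0.0353 px [-0.17  0.33] match 0.968'] F [ 0.3   0.54 -2.4 ] tcp [0.5952 0.0622 0.1828]
```

```bash
python3 -m pendant '[{"delta_pos":[0,0,0.001],"delta_rot":[0,0,0]},{"delta_pos":[0,0,0.001],"delta_rot":[0,0,0]},{"delta_pos":[0,0,0.001],"delta_rot":[0,0,0]},{"delta_pos":[0,0,0.001],"delta_rot":[0,0,0]},{"delta_pos":[0,0,0],"delta_rot":[0,0,0]}]'|head -2;python3 lean2.py;python3 lean2.py;python3 lean2.py
```

```text
t: 27.65
tool_pos: [0.5952, 0.0625, 0.1789]
t 27.7 ['big lean -0.0197 px [-0.67 -1.  ] match 0.764', 'hung lean -0.0004 px [-0.5   1.33] match 0.948'] F [-0.44 -0.43 -0.55] tcp [0.5953 0.0625 0.179 ]
t 27.75 ['big lean -0.0212 px [-0.5 -1. ] match 0.768', 'hung lean -0.0004 px [-0.5   1.33] match 0.949'] F [-0.52  0.95 -0.53] tcp [0.5953 0.0625 0.1791]
t 27.8 ['big lean -0.0212 px [-0.5 -1. ] match 0.769', 'hung lean -0.0004 px [-0.5   1.33] match 0.951'] F [-0.8   0.87 -0.66] tcp [0.5953 0.0625 0.1791]
```

```bash
python3 -m pendant '[{"delta_pos":[0,0,0.0006],"delta_rot":[0,0,0]},{"delta_pos":[0,0,0.0004],"delta_rot":[0,0,0]},{"delta_pos":[0,0,0],"delta_rot":[0,0,0]},{"delta_pos":[0,0,0],"delta_rot":[0,0,0]}]'|sed -n '2p;4p';python3 lean2.py;
python3 -m pendant '[{"delta_pos":[0,0,0],"delta_rot":[0,0,0]},{"delta_pos":[0,0,0],"delta_rot":[0,0,0]},{"delta_pos":[0,0,0],"delta_rot":[0,0,0]},{"delta_pos":[0,0,0],"delta_rot":[0,0,0]},{"delta_pos":[0,0,0],"delta_rot":[0,0,0]},{"delta_pos":[0,0,0],"delta_rot":[0,0,0]}]' 0.045;python3 lean2.py
```

```text
tool_pos: [0.5953, 0.0625, 0.1781]
ft_force: [-0.4, 1.7, 2.2]
t 28.25 ['big lean -0.0122 px [-0.67 -1.33] match 0.732', 'hung lean 0.0076 px [-0.67  1.5 ] match 0.922'] F [-0.29  2.36  1.8 ] tcp [0.5953 0.0625 0.1781]
t: 28.85
tool_pos: [0.5953, 0.062, 0.1779]
ee_rot: [-3.142, 0.0, 1.71]
ft_force: [0.2, -0.3, 0.2]
opening: 0.479
grasp_force: 0.0
t 28.9 ['big lean -0.0249 px [-0.5  -0.83] match 0.755', 'hung lean -0.0051 px [-0.5   1.17] match 0.955'] F [ 0.53 -0.   -0.43] tcp [0.5953 0.062  0.1779]
```

Released, with the lean settling close to level. Rising straight up and taking the last look.

```bash
python3 -m pendant '[{"delta_pos":[0,0,-0.01],"delta_rot":[0,0,0]},{"delta_pos":[0,0,-0.025],"delta_rot":[0,0,0]},{"delta_pos":[0,0,-0.03],"delta_rot":[0,0,0]},{"delta_pos":[0,0,-0.03],"delta_rot":[0,0,0]},{"delta_pos":[0,0,-0.02],"delta_rot":[0,0,0]},{"delta_pos":[0,-0.04,0],"delta_rot":[0,0,0]},{"delta_pos":[0,-0.04,0],"delta_rot":[0,0,0]},{"delta_pos":[0,-0.04,0],"delta_rot":[0,0,0]},{"delta_pos":[0,0,0],"delta_rot":[0,0,0]},{"delta_pos":[0,0,0],"delta_rot":[0,0,0]},{"delta_pos":[0,0,0],"delta_rot":[0,0,0]},{"delta_pos":[0,0,0],"delta_rot":[0,0,0]}]'|sed -n '1,2p';python3 lean2.py
python3 - <<'E'
from fit import *
S=cam("scene");st=np.load("stand.npy");b=(170,140,290,260);k=5
im=cv2.resize(S["img"][b[1]:b[3],b[0]:b[2],::-1],None,fx=k,fy=k,interpolation=cv2.INTER_CUBIC)
px=lambda p:tuple(map(int,(proj(S,p)-b[:2]+.5)*k-.5))
st[3]=0
for w in(-.012,.012): cv2.line(im,px(barpt(st,-.15,.007,w)),px(barpt(st,.18,.007,w)),(0,0,255),1)
cv2.imwrite("pics/end.png",im)
E
```

```text
t: 30.1
tool_pos: [0.4778, 0.0457, 0.2932]
t 30.15 ['big lean -0.0227 px [-0.33 -1.  ] match 0.882', 'hung lean -0.0051 px [-0.5   1.17] match 0.956'] F [-0.55 -0.89 -0.28] tcp [0.4776 0.0457 0.293 ]
```

View pics/end.png

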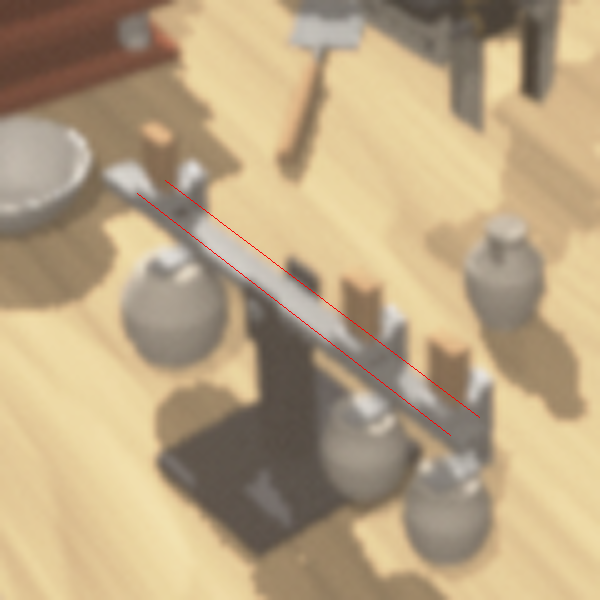

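The last picture shows all three pots hanging, with tabs at (157,150), (362,305) and (450,370), and the bar along the level model lines. The rib and bowl are where they were and the gripper is clear. Handing in.

```bash
python3 -c "
from station import job
print(job.job_done())"
```

```text
the job is handed in; nothing more can be done
None
```

The big pot hangs on the right pin and the small pot on the inner left pin, both let go, with the bar near level by camera estimate (between -0.005 and -0.023 rad); I handed the job in at about 30 s, and no verdict was returned.

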